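Index the parts carousel and level the balance

TASK

Pull up the red spring plunger of the white carousel, turn the carousel by one hole, whichever way brings the bin with the tall brass weight into the gap between the two clear covers, and let the plunger snap fully home in that hole. Then take the brass weight out of its bin and set it gently upright in the middle of the empty pan of the balance, so that the beam comes level against the jar, and let go. Leave the carousel locked in the new hole, and the jar, the short dark weight and everything else in their places.

Things in the scene. Friction and masses are not known exactly. Their poses are not given: they have to be found in the camera images.
- carousel_base: Fixed grey base of the carousel, 290 mm across, origin on the table under the axis; own +x points to the loading gap (yellow mark), -x to the middle hole. Two clear covers (100 radial x 60 mm, underside 100 mm, top 103 mm up) over the bin places at +-60 degrees from +x, each on a post at radius 136 mm; weights under them cannot be taken. Open above at +x. Steel ring with 3 holes at radius 125 mm.
- carousel (a joint): Turn of the white carousel, rad, anticlockwise from above positive; 0 at the start, range -1.2..1.2; next holes at +1.047 and -1.047. Turns freely with the plunger up; held to 0.01 rad with it home. Five open bins 54 mm square, 20 mm high (floor 36 mm up, rims 54 mm), centres 78 mm from the axis, at 0, +-60, +-120 degrees from the base's +x at joint 0; the plunger arm has the sixth place.
- plunger (a joint): Lift of the spring plunger, m, 0 = home in a hole, at most 0.016. A round-ended 10 mm pin goes 8 mm deep into a 12 mm wide hole: over 0.009 it is clear of the ring, at 0.008 it rides on it. The spring pulls down with 4 N at 0 to 10 N at 0.016. Let go within 3 mm of a hole's middle it snaps in by itself; elsewhere it rides on the ring until turned over the hole.
- knob (a point): Centre of the red plunger knob: upright cylinder 26 mm across, 36 mm tall (66 to 102 mm above the table when home), 125 mm from the carousel axis. Pulled straight up; held up, it is also the handle that swings the carousel around its axis. A dark housing 18 mm across stands under it.
- axis (a point): Point on the carousel's vertical turning axis, 36 mm above the table (fixed).
- window (a point): Loading place in the gap between the covers: centre of the inner floor of the bin that stands there, 78 mm from the axis, 36 mm above the table (fixed on the base).
- hole_mid (a point): Top of the middle index hole in the steel ring (20 mm above the table), where the plunger is at the start; fixed.
- hole_pos (a point): Top of the index hole for joint carousel = +1.047 (knob stands over it then); fixed.
- hole_neg (a point): Top of the index hole for joint carousel = -1.047; fixed.
- brass_weight: Brass cylinder weight, 28 mm across, 56 mm tall, 250 g, loose; origin at the centre of its underside, z up. At the start it stands in the bin under one of the two covers (+60 or -60 degrees from the base's +x; varies). It stands 36 mm out of its bin.
- steel_weight: Short dark steel cylinder weight, 28 mm across, 40 mm tall, 120 g, loose; origin at the centre of its underside. It stands in the bin under the other cover, too light for the job, and stays in its bin.
- balance: Fixed blue two-pan balance, base 240 x 90 x 22 mm, origin on the table under its middle, own x along the beam: empty pan on the -x side (towards the robot), jar's pan on +x. Beam pivot 70 mm up between two cheeks 80 mm high; a red needle stands 45 mm above the pivot. The pans stay level as the beam tips.
- beam (a joint): Tilt of the balance beam, rad: 0 level, +0.1 jar side fully down (the start), -0.1 empty side fully down. A weak centring spring: 17 g of difference tips it by 0.03 rad, and 57 g or more to the stop. Equal loads level it; where a load stands on a pan does not matter.
- pan_near_top (a point): Centre of the top face of the empty pan, a brass disc 90 mm across and 4 mm thick, 90 mm from the pivot, top at 90 mm height when level (99 mm at the start, as the empty side is up). It sinks as it is loaded.
- pan_far_top (a point): Centre of the top face of the other pan, alike, on which the jar stands.
- jar: Clear glass jar with brass screws and a steel lid, 62 mm across, 76 mm tall, 250 g in all, loose, origin at the centre of its underside; it stays on its pan.
- wrench: Steel combination wrench, 170 mm long, lying on the table; bystander.
- screwdriver: Black screwdriver, 190 mm long, lying on the table; bystander.
- tile: Blue ceramic tile, 100 x 100 x 8 mm, lying; bystander.
- tin: Tin with a red label, 66 mm across, 100 mm tall; bystander.
- tape: Yellow tape roll, 90 mm across, 24 mm tall, lying flat; bystander.
- oil: Blue oil bottle, 50 mm across, 130 mm tall; bystander.
Mind the look-alikes: they are no part of the job. Leave any blue or orange look-alike of the jar alone.

How it is judged:
By the outcome, as a careful person would: the job done as asked, in the order asked, and still so for the second after the job is handed in, with the robot touching nothing.
It also fails if it takes over 59 s, if anything falls off the work surface, if the arm or the gripper's body presses on something with over 40 N, if the wrist force passes 120 N, or if a joint passes its speed limit or range.

ROBOT

A 6-joint arm with a two-finger parallel gripper is mounted at the origin on the work surface. World frame = base frame: x ahead of the robot, y to its left, z up, the work surface at z = 0. Lengths are in m, angles in rad, forces in N, time in s.
With the tool pointing down it reaches from about 0.375 to 0.9 m from the base axis. Payload 3.1 kg.
Tool frame: the origin (TCP) lies at the very end of the fingers, on their centre line; the grasp point (between the pads) lies 19 mm behind it; z points along the fingers, y is the line along which they close (so a half turn about z gives the same grasp; the last joint's range is limited). The gripper opens to 85 mm and grips with 20 to 120 N. Pads are 22 mm wide; open, the fingers measure 114 mm over their backs; the gripper's body (76 mm by 85 mm) begins 54 mm behind the grasp point. The pads swing forward as they close: fully open they stand 13 mm farther back than shut.
Start: joints at [-0.178, 0.527, 1.433, -0, 1.181, -0.178], TCP at [0.625, 0, 0.231] pointing down, gripper open.
Joint ranges: [-3.08, 3.08], [-0.75, 2.2], [0.22, 2.44], [-1.43, 4.57], [0, 2.65], [-2.85, 2.85]. Speed limits (rad/s): [2.79, 2.79, 3.14, 3.14, 3.14, 3.14].

INTERFACE

Orientations are given as a unit quaternion [x, y, z, w].
In Python, from station import manip gives the robot as it stands.
- The arm moves only by the shell command python3 -m handwheel 'ROWS' [FORCE]. ROWS is JSON, a list of rows, each a list of 7 numbers: the shift along the world's x, y, z in mm, then the turn, a rotation vector about the world's x, y, z in degrees, then the opening, from 0 (shut) to 1 (fully open). A call has exactly 10 rows; each row shifts and turns the commanded pose from where the row before left it; what a row does not reach is not made up. A row lasts 1/8 s, in which the tool goes at most 62.5 mm and 10.7 degrees, less where a joint would pass 70% of its speed; a pose out of reach is approached as far as the arm can. A call is refused whole if a number of a shift passes 62.5 or a number of a turn 10.7, either way. A call with a gripper value outside its range is refused whole. The fingers move at their own pace and stop on an object; FORCE is the grip in N (left out, the last holds). Time passes only in rows, so rows that do not move let the fingers close, or fill a call up. It gives the time, the measured TCP pose, the force, the opening and the grip force at its end, in the units of the state.
- manip.sense(): the state, without advancing time (a new reading comes with each control period).
- manip.snapshot(name): name is "scene" or "side" or "wrist"; returns the picture (420x560x3 uint8, red, green, blue); there is no depth.
- manip.get_calibration(name): a dict with "K" (3x3 intrinsics, pixels), "k1" (the pictures are not rectified: a ray, as slopes to the right and down, at radius r is drawn at 1 + k1 r^2 times it, then the intrinsics apply), "rvec" (rotation vector, rad) and "tvec" (3), from world to camera coordinates, as OpenCV has them. Camera axes: x right, y down, z forward; pixel columns grow to the right and rows downward; lengths in m; the calibration is good to about 2 mm. A picture is of the moment at which its call begins: read the wrist's pose just before it. get_calibration takes no time and is no camera call; for the wrist camera it gives the pose at the moment of the call.
- manip.sign_off(): hands the job in; it is judged then, once.
The state is a dict: "t": time; "q": joint angles; "qd": joint speeds; "tau": joint torques, N m; "tcp_pos": TCP position; "tool_rot": TCP orientation; "force": force on the tool from outside, world axes, zero at the start; "ft_torque": the same for the moment, N m; "finger_gap": opening from 0.0 (shut) to 1.0 (fully open); "gripper_force": force on a finger pad.
Only numpy, scipy, OpenCV 4.12 (cv2) and the standard library are available. Lean on these libraries where they do the work, as an engineer would, in place of code of your own. Each camera call takes 0.05 s, during which the arm holds its last target. There are 200 camera calls.

## Working session

There is one attempt and no reset: what is moved stays moved. The work goes in short steps, Python scripts to look and compute and a shell command to move; the robot and the scene stay as the last step left them, time stands still between calls to the robot, and variables do not carry over. Pictures are saved under pics/ and viewed, at most 10 in all, crops included, and the job is handed in when it is done.

```bash
mkdir -p pics; ls; cat > h.py <<'E'
import numpy as np, cv2
from station import manip
def snap(n,f):
    c=manip.get_calibration(n); im=manip.snapshot(n); cv2.imwrite('pics/'+f,im[:,:,::-1]); return im,c
def ray(c,u,v):
    K=np.array(c['K']); x=(u-K[0,2])/K[0,0]; y=(v-K[1,2])/K[1,1]; rd=np.hypot(x,y); r=rd
    for _ in range(20): r=rd/(1+c['k1']*r*r)
    s=r/rd if rd>0 else 1
    R=cv2.Rodrigues(np.array(c['rvec'],float))[0]; t=np.array(c['tvec'],float).ravel()
    return -R.T@t, R.T@np.array([x*s,y*s,1])
def atz(c,u,v,z):
    o,d=ray(c,u,v); return o+d*(z-o[2])/d[2]
def proj(c,p):
    R=cv2.Rodrigues(np.array(c['rvec'],float))[0]; t=np.array(c['tvec'],float).ravel()
    q=R@np.array(p)+t; a=q[:2]/q[2]; a=a*(1+c['k1']*(a@a)); K=np.array(c['K'])
    return np.array([K[0,0]*a[0]+K[0,2],K[1,1]*a[1]+K[1,2]])
E
python3 - <<'E'
from h import *
import pickle
C={}
ims=[]
for n in('scene','side','wrist'):
    im,c=snap(n,n+'0.png'); C[n]=c; print(n,c['k1'],ray(c,280,210))
pickle.dump(C,open('C0.pkl','wb'))
print(manip.sense())
E
```

```text
pics
scene -0.030521799100185227 (array([ 1.24257069, -0.4522087 ,  0.93956581]), array([-0.5702924 ,  0.37703598, -0.73002352]))
side -0.07316875174892097 (array([-0.28165063, -0.99158675,  0.80916884]), array([ 0.58063838,  0.64998779, -0.49038912]))
wrist -0.03140089510623633 (array([0.62535658, 0.06815115, 0.37282271]), array([-0.00698709, -0.25944319, -0.96584008]))
{'t': 0.15, 'q': array([-1.78501730e-01,  5.28290167e-01,  1.43360454e+00, -3.41266350e-05,
        1.18141231e+00, -1.78520085e-01]), 'qd': array([ 0.0007314 , -0.00336406, -0.00245361,  0.00037022, -0.00130963,
       -0.00042209]), 'tau': array([ 1.17890530e-03, -4.42742836e+01, -1.78276026e+01, -2.15643640e-04,
        5.61750654e-03, -9.84718270e-06]), 'tcp_pos': array([6.24447775e-01, 1.18497365e-04, 2.30536453e-01]), 'tool_rot': array([ 7.07095442e-01,  7.07117601e-01, -5.01822999e-04, -6.95110219e-04]), 'force': array([-0.6670209 , -0.9619681 , -0.11333968]), 'ft_torque': array([-0.03586087, -0.00747245, -0.01376114]), 'gripper_force': 0.0, 'finger_gap': 0.9988377724917823}
```

View pics/scene0.png

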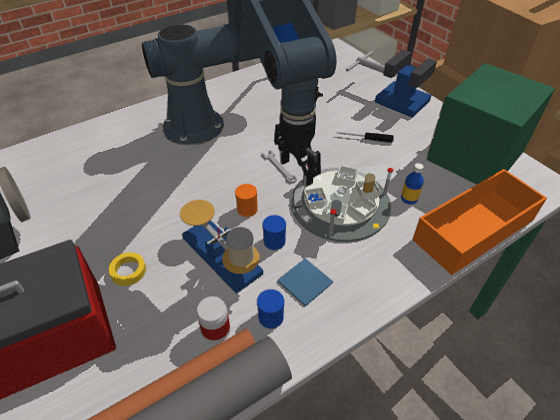

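View pics/side0.png

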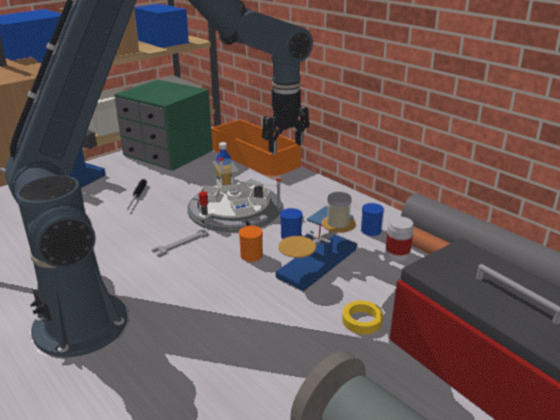

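Scene: carousel at about (342,198), brass weight (369,183), balance (222,245) with its empty pan (198,212), jar (238,247). Side: red knob at (203,198). Next, enlarged crops.

```bash
python3 - <<'E'
import cv2,numpy as np
a=cv2.imread('pics/scene0.png')[140:250,275:415]; b=cv2.imread('pics/side0.png')[150:240,175:295]
A=cv2.resize(a,(760,597),interpolation=cv2.INTER_CUBIC); cv2.imwrite('pics/a.png',A)
B=cv2.resize(b,(800,600),interpolation=cv2.INTER_CUBIC); cv2.imwrite('pics/b.png',B)
E
```

```text
(no output)
```

View pics/a.png

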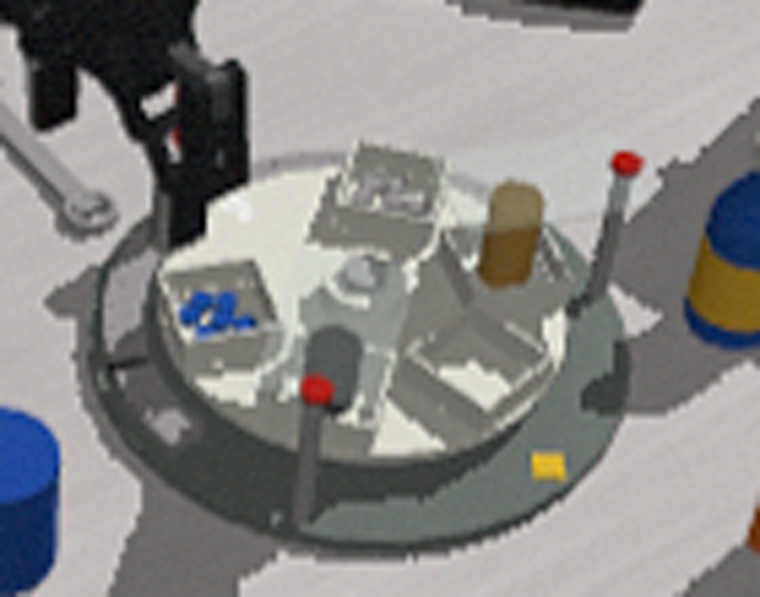

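View pics/b.png

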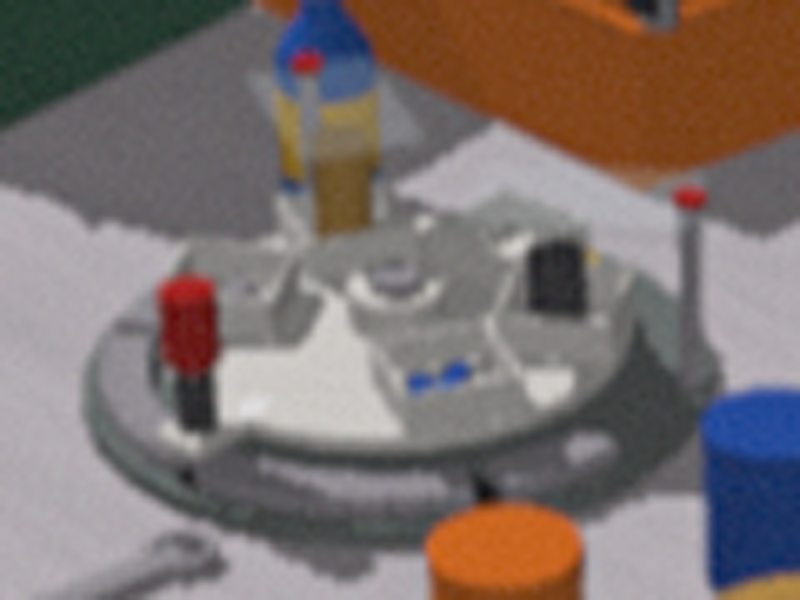

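Candidates: red knob is side (203,193) (red cylinder on dark housing); look-alikes are red post caps at side (221,159), (278,180). Brass weight: scene (370,175), side crop (343,190); the short dark weight is scene (337,203). Loading mark: scene (376,226). Also noted as not mine: orange cup (246,200) and blue cups. Now fit the poses.

```bash
python3 - <<'E'
from h import *
import pickle
from scipy.optimize import least_squares
C=pickle.load(open('C0.pkl','rb'))
S=lambda x,y:(275+x/5.4286,140+y/5.4286); D=lambda x,y:(175+x/6.6667,150+y/6.6667)
def tri(u,w):
    o1,d1=ray(C['scene'],*u); o2,d2=ray(C['side'],*w)
    s=np.linalg.lstsq(np.c_[d1,-d2],o2-o1,rcond=None)[0]; a=o1+d1*s[0]; b=o2+d2*s[1]; return (a+b)/2,np.linalg.norm(a-b)
p1=tri(S(627,163),D(307,62)); p2=tri(S(318,388),D(690,198)); print('posts',p1,p2,np.linalg.norm((p1[0]-p2[0])[:2]),'exp',.272*np.sin(np.pi/3))
print('hub',tri(S(365,270),D(395,277)))
k=atz(C['side'],*D(188,290),.102); br=atz(C['scene'],*S(516,192),.092); st=atz(C['scene'],*S(335,342),.076); ym=atz(C['scene'],*S(549,466),.014)
st2=atz(C['side'],*D(558,246),.076)
print('knob',k,'brass',br,'steel',st,st2,'mark',ym)
for sg in(1,-1):
    def f(p):
        P=lambda r,a:p[:2]+r*np.array([np.cos(p[2]+a),np.sin(p[2]+a)])
        q=np.pi/3*sg
        return 1e3*np.r_[P(.125,np.pi)-k[:2],P(.078,q)-br[:2],P(.078,-q)-st[:2],P(.078,-q)-st2[:2],P(.136,q)-p1[0][:2],P(.136,-q)-p2[0][:2]]
    for y0 in(-2,-1,0,1,2,3):
        r=least_squares(f,[.6,-.1,y0]); 
        if r.cost<2000: print(sg,r.x,r.cost,r.fun.round(1))
# balance
print('pan',tri((198,212),(297,247)),'jar lid',tri((238.5,236),(340,200)))
print(atz(C['scene'],198,212,.099),atz(C['side'],297,247,.099))
for n in('scene','side'):
    im=cv2.imread(f'pics/{n}0.png')
    a=im[180:300,170:290] if n=='scene' else im[180:290,265:365]
    cv2.imwrite(f'pics/bal_{n}.png',cv2.resize(a,None,fx=5,fy=5,interpolation=cv2.INTER_CUBIC))
E
```

```text
posts (array([0.63579858, 0.31879375, 0.10461558]), np.float64(0.0059558545029986835)) (array([0.672918  , 0.08668782, 0.10430722]), np.float64(0.007377824796672648)) 0.2350553409699607 exp 0.2355589098293673
hub (array([0.58672431, 0.19120785, 0.05539102]), np.float64(0.007496836864060311))
knob [0.45941672 0.1616148  0.102     ] brass [0.60900321 0.27068372 0.092     ] steel [0.63082225 0.13565991 0.076     ] [0.63326809 0.12713605 0.076     ] mark [0.71557983 0.21367909 0.014     ]
1 [0.58385662 0.1906538  0.18142043] 89.78500488029324 [ 1.5  6.5  1.  -6.6  3.6 -4.4  1.1  4.1 -6.3 -0.  -0.9  0.4]
1 [0.58385662 0.1906538  0.18142042] 89.78500488029107 [ 1.5  6.5  1.  -6.6  3.6 -4.4  1.1  4.1 -6.3 -0.  -0.9  0.4]
1 [0.58385662 0.1906538  0.18142042] 89.78500488029138 [ 1.5  6.5  1.  -6.6  3.6 -4.4  1.1  4.1 -6.3 -0.  -0.9  0.4]
1 [0.58385662 0.1906538  0.18142043] 89.78500488029111 [ 1.5  6.5  1.  -6.6  3.6 -4.4  1.1  4.1 -6.3 -0.  -0.9  0.4]
1 [0.58385662 0.1906538  0.18142043] 89.7850048802908 [ 1.5  6.5  1.  -6.6  3.6 -4.4  1.1  4.1 -6.3 -0.  -0.9  0.4]
1 [0.58385662 0.1906538  0.18142043] 89.7850048802918 [ 1.5  6.5  1.  -6.6  3.6 -4.4  1.1  4.1 -6.3 -0.  -0.9  0.4]
pan (array([ 0.47428714, -0.20139051,  0.09522212]), np.float64(0.0075037517623385746)) jar lid (array([ 0.64687054, -0.17598837,  0.15158023]), np.float64(0.011686341624584403))
[ 0.47473172 -0.19897891  0.099     ] [ 0.46939171 -0.21067676  0.099     ]
```

View pics/bal_scene.png

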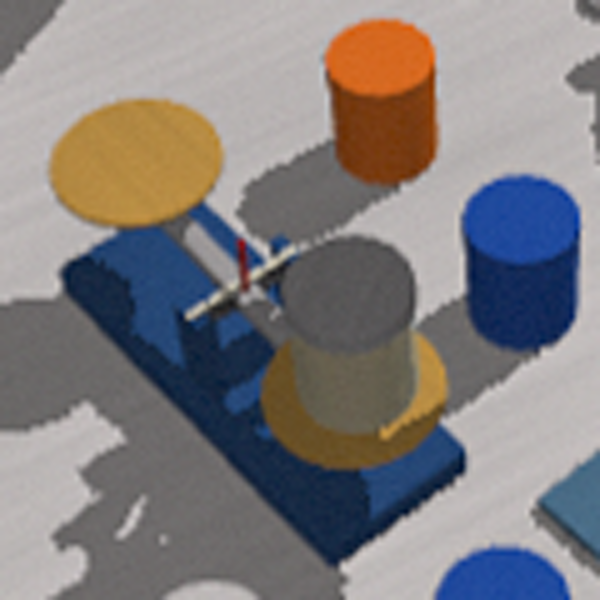

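The crop shows the empty pan's centre at (136,161), i.e. scene (197,212), with the jar's lid at (348,290). The fit puts brass at +60°, so the carousel turns by -1.047, with base yaw about 10°. Side and scene disagree by about 7 mm, so I'll move above the knob and refine with the wrist camera.

```bash
python3 -m handwheel '[[-16,17,0,0,0,10,1],[-16,17,0,0,0,10,1],[-16,17,0,0,0,10,1],[-16,17,0,0,0,10,1],[-16,17,0,0,0,10,1],[-16,17,0,0,0,10,1],[-16,17,0,0,0,10,1],[-16,17,0,0,0,10,1],[-16,17,0,0,0,10,1],[-16,17,0,0,0,10,1]]' 40
python3 - <<'E'
from h import *
import pickle
im,c=snap('wrist','w1.png'); pickle.dump(c,open('C1.pkl','wb')); s=manip.sense(); print(s['tcp_pos'],s['tool_rot'],s['q'])
print(proj(c,[.461,.168,.102]),proj(c,[.584,.191,.036]))
cv2.imwrite('pics/w1b.png',cv2.resize(im[:,:,::-1],(800,600),interpolation=cv2.INTER_CUBIC))
E
```

```text
t: 1.4
tcp_pos: [0.4642, 0.1705, 0.2311]
tool_rot: [-0.09, 0.996, 0.0, -0.0]
force: [-0.5, -0.2, -0.4]
finger_gap: 0.998
gripper_force: 0.0
[0.46138473 0.17213214 0.23094623] [-9.24760583e-02  9.95712791e-01  7.55011364e-04 -1.90958290e-03] [ 0.12870726  0.3519257   1.75622929  0.00191278  1.03720065 -1.62828221]
[280.61619724 201.32308236] [281.25751246 292.82208807]
```

View pics/w1b.png

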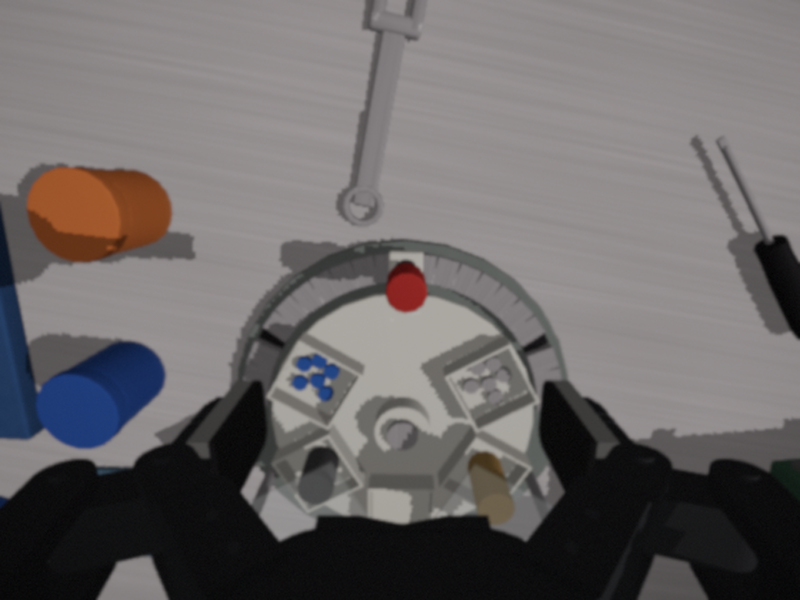

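Wrist view: knob top at (407,291), hub (402,435), ring holes (273,338) and (537,343), dark weight (320,460), brass top (494,507) (enlarged pixels).

```bash
python3 - <<'E'
from h import *
import pickle
from scipy.optimize import least_squares
c=pickle.load(open('C1.pkl','rb'))
g=lambda x,y,z:atz(c,(x+.5)/1.42857-.5,(y+.5)/1.42857-.5,z)[:2]
k=g(407,291,.102);h=g(402,433,.055);h1=g(273,338,.02);h2=g(537,343,.02);b=g(497,508,.092);b2=g(270,338,.02)
print('knob',k,'hub',h,'holes',h1,h2,np.linalg.norm(h1-h2),'exp .2165','kh',np.linalg.norm(k-h),'brass',b)
def f(p):
    P=lambda r,a:p[:2]+r*np.array([np.cos(p[2]+a),np.sin(p[2]+a)])
    return 1e3*np.r_[P(.125,np.pi)-k,p[:2]-h,(P(.125,2*np.pi/3)-h2),(P(.125,-2*np.pi/3)-h1),P(.078,np.pi/3)-b]
r=least_squares(f,[.58,.19,.18]); p=r.x; print(p,r.fun.round(1))
P=lambda r,a:p[:2]+r*np.array([np.cos(p[2]+a),np.sin(p[2]+a)])
print('knob',P(.125,np.pi),'hneg',P(.125,2*np.pi/3),'window',P(.078,0))
print(manip.sense()['tcp_pos'])
E
```

```text
knob [0.46229956 0.17185995] hub [0.58584772 0.19134111] holes [0.54011536 0.07662747] [0.50577381 0.28834968] 0.214489244522986 exp .2165 kh 0.12507463391526863 brass [0.61234523 0.26634114]
[0.58511004 0.19242575 0.16310526] [-0.5  0.3 -0.7  1.1  0.1  0.7  0.9 -1.2  0.3 -0.9]
knob [0.46176907 0.17212787] hneg [0.50586108 0.28909323] window [0.66207481 0.20509162]
[0.46138473 0.17213214 0.23094623]
```

```bash
python3 -m handwheel '[[0.1,0,-27,0,0,0,0.7],[0.1,0,-27,0,0,0,0.6],[0.1,0,-27,0,0,0,0.6],[0,0,-27,0,0,0,0.6],[0,0,-27,0,0,0,0.6],[0,0,-20,0,0,0,0.6],[0,0,-7,0,0,0,0.6],[0,0,0,0,0,0,0],[0,0,0,0,0,0,0],[0,0,0,0,0,0,0]]' 50
python3 -c "
from station import manip
s=manip.sense();print(s['tcp_pos'],s['force'],s['finger_gap'],s['gripper_force'])"
```

```text
t: 2.7
tcp_pos: [0.4652, 0.1714, 0.07]
tool_rot: [-0.086, 0.996, 0.001, 0.0]
force: [-0.9, 7.0, -3.2]
finger_gap: 0.29
gripper_force: 49.3
[0.46523344 0.1713606  0.06996767] [-0.85421445  6.96712007 -3.15272541] 0.2903450125470845 49.276859164237976
```

```bash
python3 -m handwheel '[[0,0,0,0,0,0,0],[0,0,2,0,0,0,0],[0,0,2,0,0,0,0],[0,0,2,0,0,0,0],[0,0,2,0,0,0,0],[0,0,2,0,0,0,0],[0,0,2,0,0,0,0],[0,0,1,0,0,0,0],[0,0,0,0,0,0,0],[0,0,0,0,0,0,0]]' 70
python3 - <<'E'
from h import *
for i in range(3):
    s=manip.sense();print(s['tcp_pos'],s['force'],s['finger_gap'],s['gripper_force']); im,c=snap('side','l.png')
p=np.array([.5851,.1924]); k=np.array([.4625,.1724])
v=k-p
import math
print(np.linalg.norm(v))
# 20 steps of -3 deg from the knob angle
a0=math.atan2(-.0203,-.1234)
pts=[p+.125*np.array([math.cos(a0-math.radians(d)),math.sin(a0-math.radians(d))]) for d in range(0,61,4)]
print((np.diff(pts,axis=0)*1e3).round(1).tolist())
E
```

```text
t: 3.95
tcp_pos: [0.4654, 0.17, 0.0822]
tool_rot: [-0.087, 0.996, 0.0, 0.0]
force: [0.5, 3.2, -8.9]
finger_gap: 0.283
gripper_force: 69.0
[0.46541202 0.17004728 0.08223716] [ 0.50996636  3.19152268 -8.92916146] 0.28317221784540186 69.01577353477478
[0.46542141 0.17004691 0.08223721] [ 1.09159521  3.62865142 -9.27485359] 0.28567167055284604 69.01564121246338
[0.46541926 0.17005957 0.08225766] [ 2.60027241  3.92932555 -8.66760743] 0.283422375966975 69.01486158370972
0.1242206102061972
[[-1.1, 8.7], [-0.5, 8.7], [0.1, 8.7], [0.7, 8.7], [1.3, 8.6], [1.9, 8.5], [2.5, 8.4], [3.1, 8.2], [3.6, 7.9], [4.2, 7.7], [4.7, 7.3], [5.2, 7.0], [5.7, 6.6], [6.1, 6.2], [6.6, 5.8]]
```

```bash
python3 -m handwheel '[[-1.1,8.7,0,0,0,-4,0],[-0.5,8.7,0,0,0,-4,0],[0.1,8.7,0,0,0,-4,0],[0.7,8.7,0,0,0,-4,0],[1.3,8.6,0,0,0,-4,0],[1.9,8.5,0,0,0,-4,0],[2.5,8.4,0,0,0,-4,0],[3.1,8.2,0,0,0,-4,0],[3.6,7.9,0,0,0,-4,0],[4.2,7.7,0,0,0,-4,0]]'; python3 -m handwheel '[[4.7,7.3,0,0,0,-4,0],[5.2,7.0,0,0,0,-4,0],[5.7,6.6,0,0,0,-4,0],[6.1,6.2,0,0,0,-4,0],[6.6,5.8,0,0,0,-4,0],[0,0,0,0,0,0,0],[0,0,0,0,0,0,0],[0,0,0,0,0,0,0],[0,0,0,0,0,0,0],[0,0,0,0,0,0,0]]'
python3 - <<'E'
from h import *
import pickle
s=manip.sense();print(s['tcp_pos'],s['tool_rot'],s['q'],s['force'],s['finger_gap'])
im,c=snap('scene','s2.png'); pickle.dump(c,open('C2.pkl','wb'))
a=im[140:250,275:415,::-1]; cv2.imwrite('pics/s2b.png',cv2.resize(a,(760,597),interpolation=cv2.INTER_CUBIC))
E
```

```text
t: 5.35
tcp_pos: [0.4797, 0.2538, 0.0818]
tool_rot: [0.26, 0.966, -0.001, -0.001]
force: [-0.3, 1.5, -8.3]
finger_gap: 0.284
gripper_force: 69.2
t: 6.6
tcp_pos: [0.5075, 0.2868, 0.0819]
tool_rot: [0.423, 0.906, -0.001, -0.002]
force: [-3.1, 4.6, -9.1]
finger_gap: 0.288
gripper_force: 69.3
[0.50745917 0.28679857 0.08187222] [ 0.42251539  0.90635391 -0.00094463 -0.00156139] [ 3.22410832e-01  6.78810029e-01  1.65554222e+00  1.07204721e-03
  8.10806807e-01 -3.76686258e-01] [-3.13860364  4.60501427 -9.10707959] 0.28772954622215635
```

View pics/s2b.png

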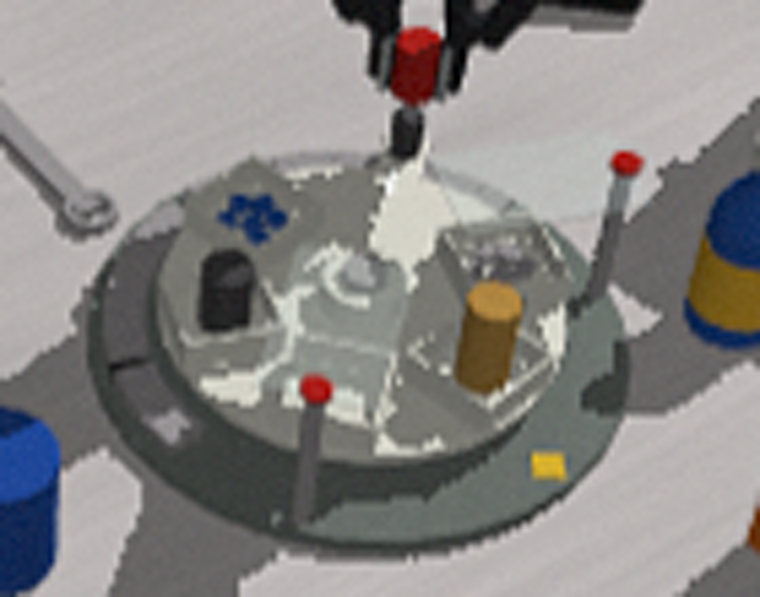

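Brass weight (492,300) now stands in the gap beside the yellow mark (549,466), and the knob is held up at (418,45). Lowering the plunger.

```bash
python3 -m handwheel '[[0,0,-2,0,0,0,0],[0,0,-2,0,0,0,0],[0,0,-2,0,0,0,0],[0,0,-2,0,0,0,0],[0,0,-2,0,0,0,0],[0,0,-2,0,0,0,0],[0,0,-1,0,0,0,0],[0,0,0,0,0,0,0],[0,0,0,0,0,0,0],[0,0,0,0,0,0,0]]' 30
```

```text
t: 7.9
tcp_pos: [0.508, 0.2872, 0.0701]
tool_rot: [0.423, 0.906, -0.0, -0.001]
force: [-3.5, 4.2, -2.8]
finger_gap: 0.285
gripper_force: 70.1
```

```bash
python3 -m handwheel '[[0,0,0,0,0,0,0.6],[0,0,0,0,0,0,0.6],[0,0,0,0,0,0,0.6],[0,0,25,0,0,0,0.6],[0,0,35,0,0,0,0.6],[0,0,35,0,0,0,0.6],[0,0,35,0,0,0,0.6],[10,-4,0,0,0,7,0.6],[18,-10,0,0,0,7,0.6],[18,-10,0,0,0,8,0.6]]' 30; python3 -m handwheel '[[18,-10,0,0,0,8,0.6],[18,-10,0,0,0,8,0.6],[18,-10,0,0,0,7,0.6],[18,-10,0,0,0,7,0.6],[18,-10,0,0,0,7,0.6],[18,-8,0,0,0,0,0.6],[0,0,0,0,0,0,0.6],[0,0,0,0,0,0,0.6],[0,0,0,0,0,0,0.6],[0,0,0,0,0,0,0.6]]'
python3 - <<'E'
from h import *
import pickle
im,c=snap('wrist','w3.png'); pickle.dump(c,open('C3.pkl','wb')); s=manip.sense(); print(s['tcp_pos'],s['tool_rot'],s['force'])
cv2.imwrite('pics/w3b.png',cv2.resize(im[:,:,::-1],(800,600),interpolation=cv2.INTER_CUBIC))
im2,c2=snap('side','d3.png')
E
```

```text
t: 9.15
tcp_pos: [0.5561, 0.2626, 0.1999]
tool_rot: [0.24, 0.971, 0.0, 0.001]
force: [1.0, 0.8, -0.7]
finger_gap: 0.604
gripper_force: 0.0
t: 10.4
tcp_pos: [0.6628, 0.2055, 0.1995]
tool_rot: [-0.079, 0.997, -0.0, -0.0]
force: [-1.0, 0.5, -0.1]
finger_gap: 0.597
gripper_force: 0.0
[0.66293447 0.20543936 0.19946168] [-7.87589034e-02  9.96893692e-01  1.12661431e-05 -3.57404708e-05] [ 0.34963986 -0.38104643 -0.50758413]
```

View pics/w3b.png

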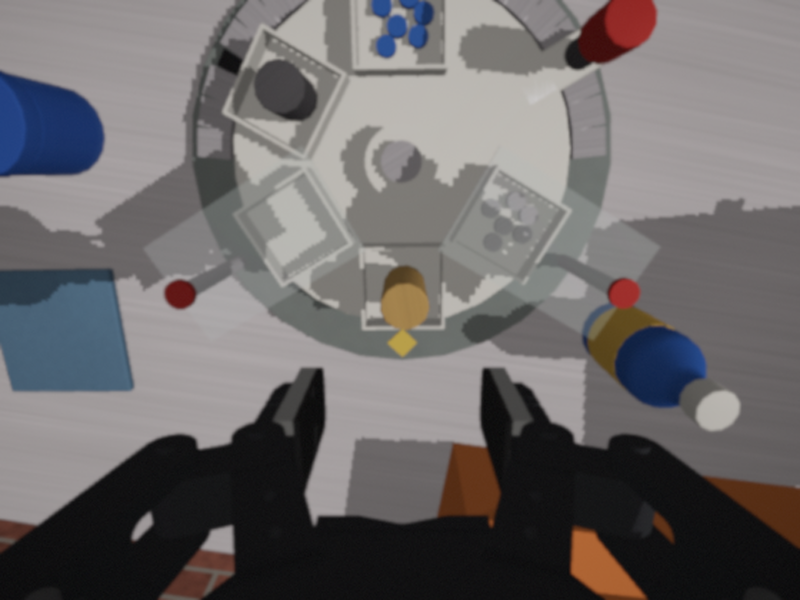

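Brass top is centred at (405,305) in the open gap; knob top is at about (631,22) (enlarged pixels).

```bash
python3 - <<'E'
from h import *
import pickle
c=pickle.load(open('C3.pkl','rb'))
g=lambda x,y,z:atz(c,(x+.5)/1.42857-.5,(y+.5)/1.42857-.5,z)[:2]
print('brass',g(405,305,.092),'oil cap',g(717,410,.13),'hub',g(401,160,.055))
for z in(.102,.110): print('knob',z,g(631,20,z), (proj(c,[.5059,.2891,z])+.5)*1.42857-.5)
# red pixels blob of knob in side
im=cv2.imread('pics/d3.png').astype(int); m=(im[:,:,2]>110)&(im[:,:,1]<60)&(im[:,:,0]<60); m[:, :170]=0;m[:,320:]=0;m[:130]=0;m[230:]=0
n,l,s,ce=cv2.connectedComponentsWithStats(m.astype(np.uint8)); print(s[1:],ce[1:])
c2=manip.get_calibration('side')
im=cv2.imread('pics/side0.png').astype(int); m=(im[:,:,2]>110)&(im[:,:,1]<60)&(im[:,:,0]<60); m[:, :170]=0;m[:,320:]=0;m[:130]=0;m[230:]=0
n,l,s,ce=cv2.connectedComponentsWithStats(m.astype(np.uint8)); print(s[1:],ce[1:])
print(proj(c2,[.4618,.1721,.084]),proj(c2,[.5059,.2891,.084]),proj(c2,[.5059,.2891,.092]))
E
```

```text
brass [0.66386563 0.20599763] oil cap [0.68356269 0.37224726] hub [0.58633699 0.19129058]
knob 0.102 [0.508274   0.28757908] [635.47003173  15.10084296]
knob 0.11 [0.51117506 0.28444169] [644.00516032   9.27834892]
[[230 134   1   1   1]
 [223 139   1   1   1]
 [217 145   1   1   1]
 [231 156   1   1   1]
 [220 159   3   2   5]
 [247 165   1   1   1]
 [189 174   8   6  30]
 [192 181   2   4   4]
 [194 182   1   1   1]
 [190 184   1   1   1]
 [191 186   1   1   1]
 [193 186   1   1   1]] [[230.   134.  ]
 [223.   139.  ]
 [217.   145.  ]
 [231.   156.  ]
 [220.8  159.4 ]
 [247.   165.  ]
 [192.3  176.3 ]
 [192.25 182.5 ]
 [194.   182.  ]
 [190.   184.  ]
 [191.   186.  ]
 [193.   186.  ]]
[[261 132   1   1   1]
 [250 134   1   1   1]
 [239 136   1   1   1]
 [224 140   1   1   1]
 [217 142   1   1   1]
 [234 143   1   1   1]
 [295 143   1   1   1]
 [217 144   1   1   1]
 [244 144   1   1   1]
 [233 147   1   1   1]
 [228 148   1   1   1]
 [290 150   1   1   1]
 [239 154   1   1   1]
 [231 157   1   1   1]
 [237 157   1   1   1]
 [219 159   4   2   6]
 [235 159   1   1   1]
 [240 159   
[... 230 characters left out ...]
     ]
 [224.         140.        ]
 [217.         142.        ]
 [234.         143.        ]
 [295.         143.        ]
 [217.         144.        ]
 [244.         144.        ]
 [233.         147.        ]
 [228.         148.        ]
 [290.         150.        ]
 [239.         154.        ]
 [231.         157.        ]
 [237.         157.        ]
 [220.5        159.33333333]
 [235.         159.        ]
 [240.         159.        ]
 [252.         167.        ]
 [278.         169.        ]
 [278.28571429 179.42857143]
 [202.44827586 193.79310345]
 [199.5        201.5       ]
 [203.         203.5       ]]
[202.23195539 197.58752799] [192.14178017 179.57734494] [191.92660138 177.20204609]
```

Brass is under the tool within 1 mm, and the knob's height in the side view matches home. Descend and grip.

```bash
python3 -m handwheel '[[1,0.5,-25,0,0,0,0.55],[0,0,-25,0,0,0,0.55],[0,0,-25,0,0,0,0.55],[0,0,-25,0,0,0,0.55],[0,0,-20,0,0,0,0.55],[0,0,-10,0,0,0,0.55],[0,0,-4,0,0,0,0.55],[0,0,0,0,0,0,0.2],[0,0,0,0,0,0,0],[0,0,0,0,0,0,0]]' 40;  python3 -m handwheel '[[0,0,0,0,0,0,0],[0,0,5,0,0,0,0],[0,0,10,0,0,0,0],[0,0,20,0,0,0,0],[0,0,25,0,0,0,0],[0,0,25,0,0,0,0],[0,0,25,0,0,0,0],[0,0,20,0,0,0,0],[0,0,10,0,0,0,0],[0,0,0,0,0,0,0]]'
```

```text
t: 11.75
tcp_pos: [0.6649, 0.2056, 0.066]
tool_rot: [-0.078, 0.997, 0.0, 0.001]
force: [-0.0, 0.3, 0.5]
finger_gap: 0.314
gripper_force: 39.6
t: 13.0
tcp_pos: [0.6649, 0.2056, 0.2068]
tool_rot: [-0.078, 0.997, 0.0, 0.001]
force: [-0.0, -0.0, -3.1]
finger_gap: 0.314
gripper_force: 39.5
```

```bash
python3 -m handwheel '[[-10,-20,0,0,0,0,0],[-20,-42,0,0,0,0,0],[-22,-48,0,0,0,0,0],[-22,-48,0,0,0,0,0],[-22,-48,0,0,0,0,0],[-22,-48,0,0,0,0,0],[-22,-48,0,0,0,0,0],[-22,-48,0,0,0,0,0],[-18,-38,0,0,0,0,0],[-10,-21,0,0,0,0,0]]'; python3 -m handwheel '[[0,0,0,0,0,0,0],[0,0,0,0,0,0,0],[0,0,0,0,0,0,0],[0,0,0,0,0,0,0],[0,0,0,0,0,0,0],[0,0,0,0,0,0,0],[0,0,0,0,0,0,0],[0,0,0,0,0,0,0],[0,0,0,0,0,0,0],[0,0,0,0,0,0,0]]'
python3 - <<'E'
from h import *
import pickle
im,c=snap('wrist','w4.png'); pickle.dump(c,open('C4.pkl','wb')); s=manip.sense(); print(s['tcp_pos'],s['tool_rot'],s['force'])
cv2.imwrite('pics/w4b.png',cv2.resize(im[:,:,::-1],(800,600),interpolation=cv2.INTER_CUBIC))
E
```

```text
t: 14.25
tcp_pos: [0.4729, -0.2052, 0.2047]
tool_rot: [-0.077, 0.997, 0.0, -0.001]
force: [1.0, -0.0, -2.3]
finger_gap: 0.312
gripper_force: 39.7
t: 15.5
tcp_pos: [0.4744, -0.2035, 0.2053]
tool_rot: [-0.078, 0.997, 0.0, 0.0]
force: [0.6, 0.6, -1.4]
finger_gap: 0.314
gripper_force: 39.7
[ 0.47436503 -0.20349933  0.2053084 ] [-7.84113990e-02  9.96921086e-01  5.92690449e-06  1.70823452e-05] [ 0.63691015  0.32698655 -2.21756505]
```

View pics/w4b.png

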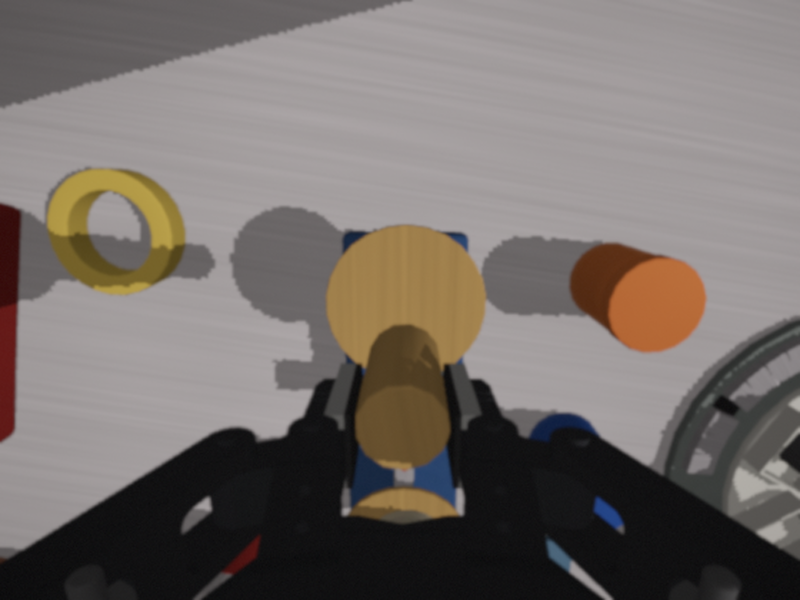

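Pan disc spans x 327–486 with its top edge at y 225, so the centre is about (406.5,302); the weight hangs upright between the pads.

```bash
python3 - <<'E'
from h import *
import pickle
from scipy.optimize import least_squares
c=pickle.load(open('C4.pkl','rb'))
g=lambda x,y,z:atz(c,(x+.5)/1.42857-.5,(y+.5)/1.42857-.5,z)[:2]
E=[g(x,y,.099) for x,y in[(327,301),(486,301),(407,225),(350,247),(463,247)]]
r=least_squares(lambda p:[np.linalg.norm(e-p[:2])-p[2] for e in E],[.47,-.2,.045]); print(r.x,r.fun)
print('tcp',manip.sense()['tcp_pos'])
E
```

```text
[ 0.47497718 -0.20225455  0.04435243] [-6.14589731e-05 -1.38577314e-05 -1.88096693e-04  1.65734216e-04
  9.76791818e-05]
tcp [ 0.47436503 -0.20349933  0.2053084 ]
```

```bash
python3 -m handwheel '[[0.5,1,-10,0,0,0,0],[0,0,-16,0,0,0,0],[0,0,-16,0,0,0,0],[0,0,-12,0,0,0,0],[0,0,-8,0,0,0,0],[0,0,-5,0,0,0,0],[0,0,-2,0,0,0,0],[0,0,-2,0,0,0,0],[0,0,0,0,0,0,0],[0,0,0,0,0,0,0]]'; python3 -m handwheel '[[0,0,-2,0,0,0,0],[0,0,-2,0,0,0,0],[0,0,-1.5,0,0,0,0],[0,0,-1.5,0,0,0,0],[0,0,-1.5,0,0,0,0],[0,0,-1.5,0,0,0,0],[0,0,-1.5,0,0,0,0],[0,0,-1,0,0,0,0],[0,0,0,0,0,0,0],[0,0,0,0,0,0,0]]'
python3 -c "
from station import manip
for i in range(4):
  s=manip.sense();print(s['tcp_pos'],s['force']);manip.snapshot('side')"
```

```text
t: 16.8
tcp_pos: [0.475, -0.2026, 0.1346]
tool_rot: [-0.078, 0.997, -0.0, 0.0]
force: [0.4, -0.1, -3.0]
finger_gap: 0.311
gripper_force: 39.7
t: 18.05
tcp_pos: [0.4748, -0.2024, 0.1218]
tool_rot: [-0.078, 0.997, 0.0, -0.0]
force: [-1.9, 0.1, -0.7]
finger_gap: 0.315
gripper_force: 39.9
[ 0.47476692 -0.20243676  0.12180213] [-1.92547809  0.05804919 -0.68204965]
[ 0.47479947 -0.2024254   0.12182168] [-1.34828181  0.34925402  0.77651752]
[ 0.47481739 -0.20242792  0.12181773] [-0.75638175 -1.68013318 -0.26123018]
[ 0.47481543 -0.20241376  0.12183154] [-1.770271    0.60273365  0.15387795]
```

The pan now carries the weight (tool force ≈ 0). Release gradually and go straight up.

```bash
python3 -m handwheel '[[0,0,-0.5,0,0,0,0],[0,0,0,0,0,0,0.34],[0,0,0,0,0,0,0.38],[0,0,0,0,0,0,0.45],[0,0,0,0,0,0,0.6],[0,0,0,0,0,0,0.6],[0,0,5,0,0,0,0.6],[0,0,15,0,0,0,0.6],[0,0,25,0,0,0,0.6],[0,0,25,0,0,0,0.6]]' 20; python3 -m handwheel '[[0,0,25,0,0,0,0.6],[0,0,25,0,0,0,0.6],[-10,0,20,0,0,0,0.6],[-20,0,10,0,0,0,0.6],[-20,0,0,0,0,0,0.6],[0,0,0,0,0,0,0.6],[0,0,0,0,0,0,0.6],[0,0,0,0,0,0,0.6],[0,0,0,0,0,0,0.6],[0,0,0,0,0,0,0.6]]'
python3 - <<'E'
from h import *
a,_=snap('scene','f1.png'); b,_=snap('side','f2.png')
A=cv2.resize(a[140:300,165:415,::-1],(800,512)); 
cv2.imwrite('pics/f.png',A)
E
```

```text
t: 19.5
tcp_pos: [0.475, -0.2025, 0.193]
tool_rot: [-0.078, 0.997, -0.0, 0.0]
force: [0.7, -1.0, 0.8]
finger_gap: 0.599
gripper_force: 0.0
t: 20.75
tcp_pos: [0.4251, -0.2024, 0.2711]
tool_rot: [-0.079, 0.997, 0.0, -0.0]
force: [0.8, 0.3, -0.0]
finger_gap: 0.602
gripper_force: 0.0
```

View pics/f.png

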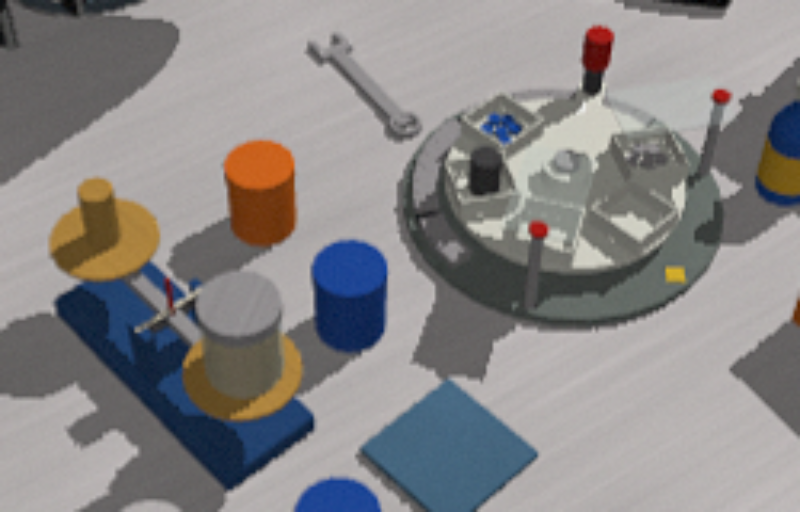

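Brass stands upright mid-pan (97,215), the beam looks level, and the jar and steel weight are in place. One last check: the knob's drop from the held-up picture (352.4,147) to now (352.2,150.9).

```bash
python3 - <<'E'
from h import *
c=manip.get_calibration('scene')
for z in(.102,.110,.114): print(z,proj(c,[.506,.289,z]))
for f in('scene0','s2','f1'):
    im=cv2.imread(f'pics/{f}.png').astype(int)[138:176,335:370]; m=(im[:,:,2]>90)&(im[:,:,1]<50)
    n,l,s,ce=cv2.connectedComponentsWithStats(m.astype(np.uint8))
    if n>1: i=1+s[1:,4].argmax(); print(f,s[i],ce[i]+[335,138])
E
```

```text
0.102 [351.8658338 150.8693897]
0.11 [352.18004508 148.74769854]
0.114 [352.33814437 147.67988608]
s2 [13  8  8 13 68] [351.64705882 151.07352941]
f1 [13 11  8  5 33] [351.78787879 150.93939394]
```

```bash
python3 -c "
from station import manip
print(manip.sign_off())"
```

```text
the job is handed in; nothing more can be done
None
```

I turned the carousel one hole clockwise and let the plunger snap home. The brass weight stands upright in the middle of the pan with the beam looking level, and I handed the job in at about 21 s; no verdict was returned.

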